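Two-button release of a cooling drawer

TASK

Open the crucible drawer of the low white cooling unit without touching the drawer: press its two round release buttons down together, one fingertip on each, and keep both fully down until the drawer has slid all the way out by itself. Then let the buttons come up and move clear of everything. Do not pull the drawer, and leave the crucible and the things standing around the unit where they are.

Things in the scene. Friction and masses are not known exactly. Their poses are not given: they have to be found in the camera images.
- cooling_unit: Low white bench unit, fixed to the bench in each run (its place and yaw vary): 220 mm (x) by 200 mm (y), flat deck 85 mm above the bench. Origin: centre of its underside on the bench. Its -x axis points out of the drawer front, towards the robot; y runs along the line of the two buttons; z up. On the rear half of the deck are a flat black display (4 mm high) and a round dial (15 mm high), which play no part.
- release_mid (a point): Point midway between the centres of the two button tops at rest, 107 mm above the bench, 45 mm from the unit's centre towards its drawer front. Axes as the unit's.
- release_left_top (a point): Centre of the flat top of the left release button (unit's +y side): bare aluminium cap 28 mm in diameter in a fixed black collar 44 mm in diameter. The collar's top is 97 mm and the cap's top at rest 107 mm above the bench. The button centres are 60 mm apart. The point moves with the cap; z up.
- release_right_top (a point): The same for the right release button (unit's -y side), an equal cap.
- release_left (a joint): How far the left button is pressed, m: 0 up, 0.006 fully down (a hard stop). Spring: about 1.5 N starts it, 5 N holds it fully down; it springs back up when let go.
- release_right (a joint): The same for the right button.
- drawer (a joint): How far the drawer is out, m: 0 shut, 0.070 all the way out (a stop). A damped spring drives it out, towards the robot, in about 3 s while both buttons are fully down. Each button works a catch that clears at about 4 mm of press; if either comes up before the drawer is 50 mm out, the catch stops it part-way (the button may stay partly down) until both are pressed again. Once out it stays out.
- drawer_front (a point): Middle of the top edge of the drawer's grey, handle-less front panel (194 mm wide, 72 mm high), 79 mm above the bench; shut, it is 122 mm from the unit's centre, and it travels 70 mm out along the unit's -x. Moves with the drawer.
- tray_floor (a point): Point on the floor of the drawer's steel tray, 14 mm above the bench, 47 mm behind the outer face of the front panel. Moves with the drawer.
- crucible_center (a point): Centre of a small open white ceramic crucible, 44 mm across and 26 mm high, that stands in the drawer (hidden while the drawer is shut) and rides out with it. Not to be touched.
- funnel_center (a point): Bystander: white plastic funnel standing mouth down on the bench beside the unit, 76 mm across, 85 mm high; the point is on its axis 40 mm up.
- cylinder_center (a point): Bystander: clear measuring cylinder 30 mm across and 120 mm high on a 52 mm round grey foot; the point is on its axis 60 mm up.
- jar_center (a point): Bystander: white ceramic jar with a flat grey lid, 56 mm across, 60 mm high; the point is on its axis 30 mm up.
There are look-alikes about, which are no part of the job. Leave any yellow look-alike of the part that bears jar_center alone.

How it is judged:
By the outcome, as a careful person would: the job done as asked, in the order asked, and still so for the second after the job is handed in, with the robot touching nothing.
It also fails if it takes over 35 s, if anything falls off the work surface, if the arm or the gripper's body presses on something with over 40 N, if the wrist force passes 120 N, or if a joint passes its speed limit or range.

ROBOT

A 6-joint arm with a two-finger parallel gripper is mounted at the origin on the work surface. World frame = base frame: x ahead of the robot, y to its left, z up, the work surface at z = 0. Lengths are in m, angles in degrees, forces in N, time in s.
With the tool pointing down it reaches from about 0.4 to 0.825 m from the base axis. Payload 7 kg.
Tool frame: the origin (TCP) lies between the finger pads; the fingertips stand ctrl.tip_extent ahead of it and the grasp point (between the pads) lies 2 mm behind it (ctrl.tip_extent is the distance from the TCP to the fingertips, in m); z points along the fingers, y is the direction in which the jaws open and shut (so a half turn about z gives the same grasp; the last joint's range is limited). The gripper opens to 88 mm and grips with 3 to 60 N. Pads are 19 mm wide; open, the fingers measure 130 mm over their backs; the gripper's body (78 mm by 193 mm) begins 47 mm behind the grasp point.
Start: joints at [83.142, 20.546, 0.682, 0, -70.136, -16.507], TCP at [0.268, 0.62, 0.216] pointing down, gripper open.
Joint ranges: [-176.03, 176.03], [-82.01, 121.73], [-58.28, 71.71], [-173.87, 95.51], [-174.79, -0.11], [-173.66, 173.66]. Speed limits (degrees/s): [136.94, 136.94, 172.46, 180, 180, 180].

INTERFACE

Orientations are given as [roll, pitch, yaw] about the fixed x, y, z axes, in that order (R = Rz(yaw) Ry(pitch) Rx(roll)).
In Python, from plant import ctrl gives the robot as it stands.
- The arm moves only by the shell command python3 -m handwheel 'ROWS' [OPENING]. ROWS is JSON, a list of rows, each a list of 6 numbers: the shift along the tool's x, y, z in m, then the turn, a rotation vector about the tool's x, y, z in rad. In form: [[dx, dy, dz, ax, ay, az], ...]. A call has 1 to 8 rows; each row is the pose to reach, as a shift and turn from the pose commanded when the call began, along the tool's axes at that moment; what a row does not reach only later rows make up. A row lasts 1/8 s, in which the tool goes at most 62.5 mm and 10.7 degrees, less where a joint would pass 70% of its speed; a pose out of reach is approached as far as the arm can. A call with a gripper value outside its range is refused whole. OPENING is the closure, from -1 (fully open) to 1 (shut), so that 0 is half open, set as the call begins (- or left out, the last holds). The fingers move at their own pace and stop on an object; the grip force is fixed at half the most. Time passes only in rows, so rows that repeat a pose let the fingers close. It gives the time, the measured TCP pose, the force and the opening at its end, in the units of the state.
- ctrl.get_obs(): the state, without advancing time (a new reading comes with each control period).
- ctrl.snapshot(name): name is "scene" or "top" or "wrist"; returns a dict with "img" (384x512x3 uint8, blue, green, red), "fx", "fy", "cx", "cy" (pixels), "R" (3x3) and "t" (3): a world point X has camera coordinates R X + t. Camera axes: x right, y down, z forward; pixel columns grow to the right and rows downward; lengths in m; the calibration is good to about 2 mm. A picture is of the moment at which its call begins. There is no depth.
- ctrl.close_job(): hands the job in, once; it reports no verdict.
The state is a dict: "clock": time; "joint_pos": joint angles; "qvel": joint speeds; "tau": joint torques, N m; "tool_pos": TCP position; "orientation": TCP orientation; "force": force on the tool from outside, world axes, zero at the start; "moment": the same for the moment, N m; "opening": finger opening in m.
Only numpy, scipy, OpenCV 4.12 (cv2) and the standard library are available. Lean on these libraries where they do the work, as an engineer would, in place of code of your own. Each camera call takes 0.05 s, during which the arm holds its last target.

## Working session

There is one attempt and no reset: what is moved stays moved. The work goes in short steps, Python scripts to look and compute and a shell command to move; the robot and the scene stay as the last step left them, time stands still between calls to the robot, and variables do not carry over. Pictures are saved under pics/ and viewed, and the job is handed in when it is done.

```bash
ls; mkdir -p pics; python3 - <<'E'
from plant import ctrl
import cv2
print(ctrl.get_obs(), ctrl.tip_extent)
for n in("scene","top","wrist"):
    s=ctrl.snapshot(n); cv2.imwrite(f"pics/{n}0.png",s["img"]); print(n,s["fx"],s["cx"],s["cy"],s["R"],s["t"])
E
```

```text
pics
{'clock': 0.0, 'joint_pos': array([ 8.31429023e+01,  2.05914243e+01,  6.33815278e-01, -1.94677755e-02,
       -7.01377566e+01, -1.65053766e+01]), 'qvel': array([ 0.08646634,  0.05199852, -0.10039259,  0.02397825, -0.0427697 ,
        0.13259615]), 'tau': array([-7.89829355e-04, -5.82722139e+01,  2.93066561e+01,  6.99742377e+00,
        6.92790709e-03, -1.52407133e-04]), 'tool_pos': array([0.26751313, 0.61916227, 0.21472521]), 'orientation': array([ 1.79903364e+02, -9.54957943e-03, -2.33690958e+01]), 'force': array([ 0.9171092 , -0.56353206,  0.19596637]), 'moment': array([-0.03359556, -0.0307823 ,  0.0240525 ]), 'opening': 0.08799844600810727} 0.017
scene 458.83355473705734 262.30493044216354 196.5370499666649 [[-0.62376693  0.78131469  0.02149817]
 [ 0.43255403  0.36797973 -0.82309655]
 [-0.65100832 -0.50412129 -0.5674944 ]] [ 0.37752883 -0.21709367  1.51097164]
top 378.50183255758253 261.10900847750315 192.84833141279728 [[-0.02035049 -0.99899334 -0.03997696]
 [-0.9996399   0.02103061 -0.01666675]
 [ 0.01749072  0.03962339 -0.99906159]] [0.05899993 0.59694476 0.84545795]
wrist 341.6642453429343 254.93763939115286 188.85774603988042 [[-0.39828822 -0.91725903  0.00153865]
 [-0.88577649  0.38505264  0.25910322]
 [-0.23825723  0.10183486 -0.96584841]] [ 0.674798   -0.03383004  0.38973088]
```

View pics/scene0.png

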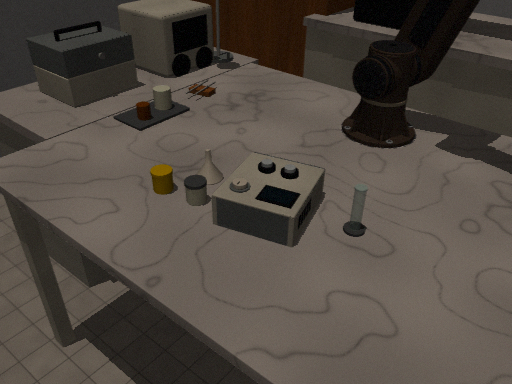

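View pics/top0.png

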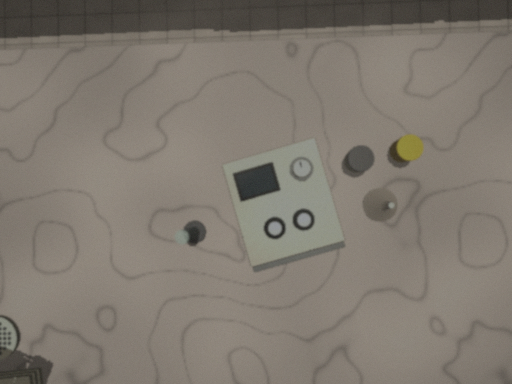

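View pics/wrist0.png

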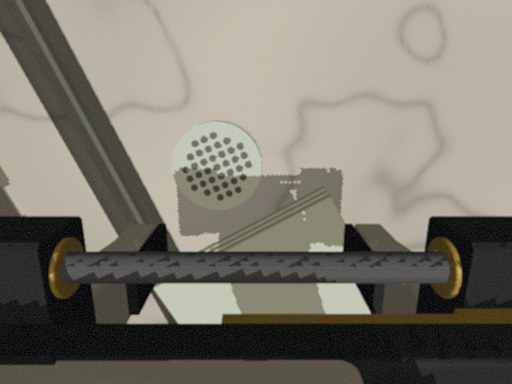

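The top view shows the unit with two black-collared caps at about (275,228) and (304,219). The dial is at (302,168), and the drawer front faces down the image, towards the robot. The funnel is at (380,205), the jar with the grey lid at (359,160), its yellow look-alike at (408,150), and the cylinder at (190,235). In the scene view the caps are at about (267,164) and (290,170). I'll segment them and triangulate.

```bash
cat > h.py <<'E'
import cv2, numpy as np
from plant import ctrl
def ray(s,u,v):
    d=np.array([(u-s["cx"])/s["fx"],(v-s["cy"])/s["fy"],1.]); R=np.array(s["R"]);t=np.array(s["t"])
    c=-R.T@t; d=R.T@d; return c,d/np.linalg.norm(d)
def onplane(s,u,v,z):
    c,d=ray(s,u,v); return c+d*(z-c[2])/d[2]
def tri(rs):
    A=np.zeros((3,3));b=np.zeros(3)
    for c,d in rs:
        P=np.eye(3)-np.outer(d,d);A+=P;b+=P@c
    X=np.linalg.solve(A,b); return X,[np.linalg.norm((np.eye(3)-np.outer(d,d))@(X-c)) for c,d in rs]
def crop(s,x0,y0,x1,y1,k,name):
    cv2.imwrite(name,cv2.resize(s["img"][y0:y1,x0:x1],None,fx=k,fy=k,interpolation=cv2.INTER_CUBIC))
def proj(s,X):
    p=np.array(s["R"])@X+s["t"]; return s["fx"]*p[0]/p[2]+s["cx"],s["fy"]*p[1]/p[2]+s["cy"]
def blobs(s,box,k,thr,inv=False):
    x0,y0,x1,y1=box
    g=cv2.cvtColor(s["img"][y0:y1,x0:x1],cv2.COLOR_BGR2GRAY)
    g=cv2.resize(g,None,fx=k,fy=k,interpolation=cv2.INTER_CUBIC)
    m=((g<thr) if inv else (g>thr)).astype(np.uint8)
    cs,h=cv2.findContours(m,cv2.RETR_CCOMP,cv2.CHAIN_APPROX_NONE)
    out=[]
    for i,c in enumerate(cs):
        if cv2.contourArea(c)<15*k*k or len(c)<10: continue
        (ex,ey),ax,an=cv2.fitEllipse(c)
        out.append(((ex+.5)/k-.5+x0,(ey+.5)/k-.5+y0,ax[0]/k,ax[1]/k,'hole' if h[0][i][3]>=0 else 'outer'))
    return out
E
python3 - <<'E'
from h import *
t=ctrl.snapshot("top"); s=ctrl.snapshot("scene")
crop(t,215,130,355,275,4,"pics/tc.png"); crop(s,205,140,335,245,5,"pics/sc.png")
for b in blobs(t,(260,200,320,245),8,75,True): print("top",np.round(b[:4],2),b[4])
for b in blobs(s,(255,155,305,185),8,60,True): print("scene",np.round(b[:4],2),b[4])
E
```

```text
top [274.32 227.63  20.34  20.64] outer
top [274.5  227.86  14.93  15.02] hole
top [303.06 219.28  20.22  20.47] outer
top [303.61 219.46  15.    15.24] hole
scene [289.42 173.22  11.27  20.08] outer
scene [266.49 167.57  11.52  19.05] outer
```

View pics/tc.png

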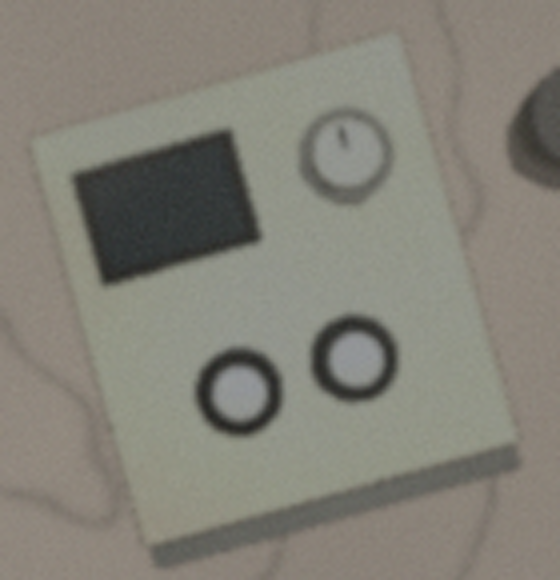

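View pics/sc.png

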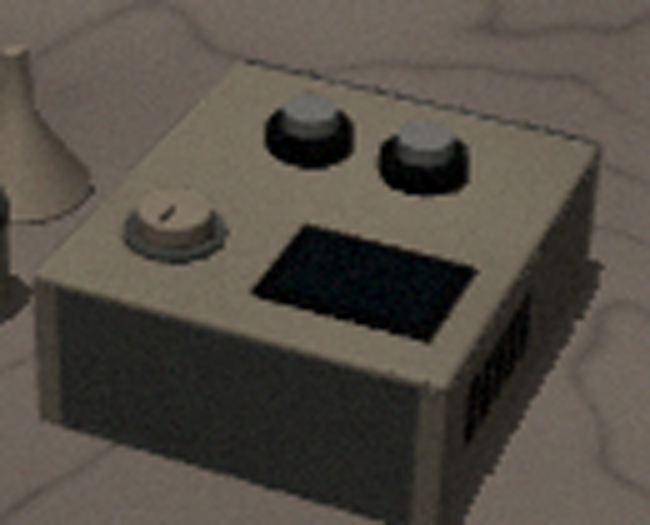

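The crops confirm two equal aluminium caps in black collars. The dial has a grey rim and a pointer mark, so it isn't a button. In the scene view the cap tops are at about (267.2,162) and (290.4,166.8).

```bash
python3 - <<'E'
from h import *
t=ctrl.snapshot("top"); s=ctrl.snapshot("scene")
img=s["img"].astype(int); k=8
x0,y0,x1,y1=255,152,305,185
c=cv2.resize(s["img"][y0:y1,x0:x1],None,fx=k,fy=k,interpolation=cv2.INTER_CUBIC).astype(int)
d=c[...,0]-c[...,2]
m=((d>0)&(c.sum(2)/3>85)).astype(np.uint8); m=cv2.morphologyEx(m,cv2.MORPH_OPEN,np.ones((9,9)))
n,l,st,ce=cv2.connectedComponentsWithStats(m)
for i in range(1,n):
    if st[i,4]>800: print(st[i]/k+[x0,y0,0,0,0], ce[i]/k+[x0,y0])
L=onplane(t,274.5,227.86,.107);R=onplane(t,303.61,219.46,.107)
print("plane",L,R,np.linalg.norm(L-R), "mid",(L+R)/2)
y=(L-R)/np.linalg.norm(L-R); print("yaw of y axis",np.degrees(np.arctan2(-y[0],y[1])))
print("proj in scene",proj(s,L),proj(s,R))
for a,b in(((274.5,227.86),(290.4,166.8)),((303.61,219.46),(267.2,162))):
    print(tri([ray(t,*a),ray(s,*b)]))
# outline corners of deck
for nm,u,v in(("BL",224,165),("BR",315,140),("FR",344,242),("FL",254,266)): print(nm,onplane(t,u,v,.085)[:2])
for nm,u,v,z in(("jar",359,160,.06),("funnel",391,206,.085),("cyl",182,238,.12),("yel",409,148,.06)): print(nm,onplane(t,u,v,z)[:2])
E
```

```text
plane [0.52648676 0.017546   0.107     ] [ 0.54203076 -0.04016527  0.107     ] 0.059767940658612746 mid [ 0.53425876 -0.01130963  0.107     ]
yaw of y axis 15.07436115280739
proj in scene (np.float64(289.50652646429455), np.float64(166.8959005651673)) (np.float64(266.55261553052196), np.float64(161.44095718318982))
(array([0.52589033, 0.018412  , 0.10733966]), [np.float64(0.0010667134211900312), np.float64(0.001066713421190024)])
(array([ 0.5414558 , -0.03960755,  0.10544207]), [np.float64(0.0008278786859353686), np.float64(0.0008278786859355648)])
BL [0.65540257 0.11853232]
BR [ 0.70186815 -0.06839749]
FR [ 0.49388453 -0.12196108]
FL [0.44800469 0.06102319]
jar [ 0.66140573 -0.16151359]
funnel [ 0.56468672 -0.21753498]
cyl [0.51075664 0.19917398]
yel [ 0.68386398 -0.26507407]
```

The heights triangulate to 0.107 and 0.105 m, and the cap spacing measures 59.8 mm. Together these give the midpoint (0.534, -0.011) and a unit yaw of about 15°. Next I move to a hover above the midpoint with the jaws at about 40 mm, so each finger's centre sits about 30 mm off axis.

```bash
python3 - <<'E'
from h import *
from scipy.spatial.transform import Rotation as Ro
R0=Ro.from_euler('xyz',[180,0,-23.37],degrees=True); R1=Ro.from_euler('xyz',[180,0,15.05],degrees=True)
print(R0.inv().apply(np.array([.5343,-.0113,.18])-[.268,.62,.216]), (R0.inv()*R1).as_rotvec())
E
python3 -m handwheel '[[0.02,0.02,0,0,0,-0.03],[0.06,0.06,0,0,0,-0.09],[0.10,0.098,0,0,0,-0.15],[0.14,0.137,0,0,0,-0.21],[0.18,0.175,0,0,0,-0.27],[0.22,0.213,0,0,0,-0.33],[0.26,0.25,0,0,0,-0.38],[0.30,0.288,0,0,0,-0.43]]' 0.09
```

```text
[0.49486947 0.47387719 0.036     ] [ 2.51198912e-32  8.21193645e-17 -6.70555499e-01]
clock: 1.35
tool_pos: [0.4293, 0.2347, 0.2161]
orientation: [-180.0, -0.0, 1.4]
force: [1.3, -0.1, -0.6]
opening: 0.0398
```

```bash
python3 - <<'E'
from h import *
from scipy.spatial.transform import Rotation as Ro
R0=Ro.from_euler('xyz',[180,0,-23.37],degrees=True)
p=R0.apply([.3,.288,0])+[.268,.62,.216]; Rc=R0*Ro.from_rotvec([0,0,-.43]); R1=Ro.from_euler('xyz',[180,0,15.05],degrees=True)
print(p,Rc.as_euler('xyz',degrees=True),Rc.inv().apply(np.array([.5343,-.0113,.18])-p),(Rc.inv()*R1).as_rotvec())
E
```

```text
[0.42914855 0.23662663 0.216     ] [180.           0.           1.26718519] [0.0996429  0.25019139 0.036     ] [-1.72350813e-17  7.89241646e-17 -2.40555499e-01]
```

```bash
python3 -m handwheel '[[0.02,0.05,0,0,0,-0.05],[0.04,0.10,0,0,0,-0.10],[0.06,0.15,0,0,0,-0.15],[0.08,0.20,0,0,0,-0.20],[0.092,0.232,0,0,0,-0.225],[0.0996,0.2502,0.015,0,0,-0.2405],[0.0996,0.2502,0.03,0,0,-0.2405],[0.0996,0.2502,0.03,0,0,-0.2405]]'
python3 - <<'E'
from h import *
for n in("scene","top","wrist"):
    s=ctrl.snapshot(n); cv2.imwrite(f"pics/{n}1.png",s["img"])
s=ctrl.snapshot("wrist"); print(s["fx"],s["cx"],s["cy"],s["R"],s["t"])
o=ctrl.get_obs(); print(o["clock"],o["tool_pos"],o["orientation"],o["joint_pos"],o["force"],o["opening"])
E
```

```text
clock: 2.35
tool_pos: [0.533, -0.0116, 0.1844]
orientation: [-180.0, 0.1, 15.0]
force: [-1.0, 0.0, -0.0]
opening: 0.0397
341.6642453429343 254.93763939115286 188.85774603988042 [[ 2.59027527e-01 -9.65869931e-01 -1.28858367e-04]
 [-9.33057894e-01 -2.50262451e-01  2.58402153e-01]
 [-2.49615119e-01 -6.68130386e-02 -9.66037427e-01]] [-0.14843655  0.47112873  0.49418559]
2.55 [ 0.53427949 -0.01090277  0.1863735 ] [ 1.79995722e+02 -6.38161971e-02  1.51170679e+01] [ 1.98718858e+01  8.54606189e+00 -1.95647127e+01  1.08370686e-02
 -6.18259839e+01  8.52400683e+01] [-0.11350537  0.10436571 -1.00323633] 0.040138813912576274
```

View pics/wrist1.png

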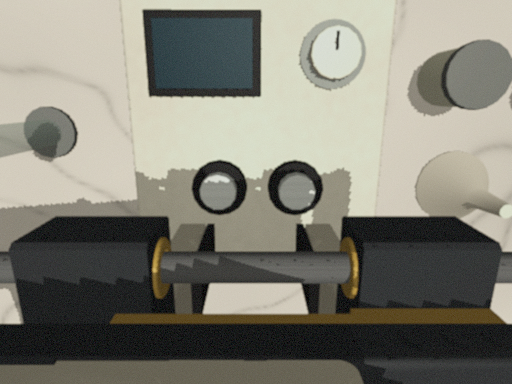

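View pics/scene1.png

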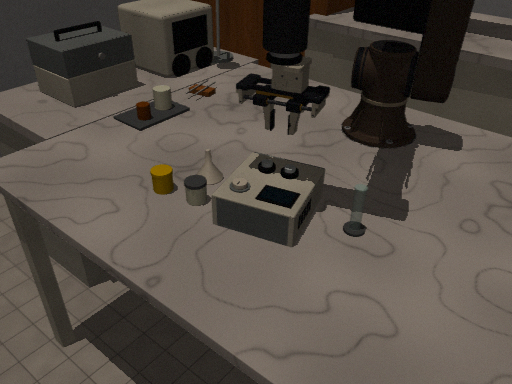

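View pics/top1.png

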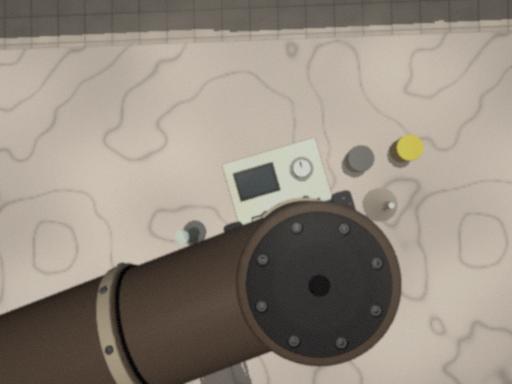

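The wrist view shows both caps at (219,187) and (295,187), level with each other and symmetric about the jaws. The fingers hang between them and the camera. I'll triangulate the caps again with this view and check the fingertips in an enlarged crop.

```bash
python3 - <<'E'
from h import *
from scipy.spatial.transform import Rotation as Ro
w=ctrl.snapshot("wrist"); s=ctrl.snapshot("scene")
crop(s,225,80,335,190,6,"pics/sc2.png"); crop(w,150,150,380,330,3,"pics/wc2.png")
for th in (45,60):
  for b in blobs(w,(185,150,330,220),4,th,True): print(th,np.round(b[:4],2),b[4])
L=np.array([.5265,.0175,.107]);R=np.array([.5420,-.0402,.107])
print("pred",proj(w,L),proj(w,R))
o=ctrl.get_obs();Rt=Ro.from_euler('xyz',o["orientation"],degrees=True)
for y in(-.041,-.030,-.02,.02,.03,.041):
  P=Rt.apply([0,y,.017])+o["tool_pos"]; print(y,np.round(P,4),"w",np.round(proj(w,P),1),"s",np.round(proj(s,P),1), "crop",np.round((np.array(proj(s,P))-[225,80])*6))
E
```

```text
45 [224.19 170.02   6.1   14.07] outer
45 [294.6  187.85  51.88  52.81] outer
45 [296.31 191.23  38.65  39.5 ] hole
45 [295.95 168.17   8.37  24.25] hole
45 [219.29 187.68  52.05  52.72] outer
45 [218.84 188.09  37.5   47.68] hole
60 [294.65 187.84  52.39  53.42] outer
60 [296.32 191.31  37.82  38.77] hole
60 [219.28 187.71  52.53  53.27] outer
60 [218.01 190.91  37.7   39.07] hole
pred (np.float64(216.6415509136335), np.float64(193.12302671977983)) (np.float64(295.6466068367943), np.float64(193.10017423781878))
-0.041 [0.5236 0.0285 0.1693] w [185.3 222.1] s [295.6 144.8] crop [424. 389.]
-0.03 [0.5264 0.0179 0.1693] w [204.2 222.1] s [291.1 143.8] crop [397. 383.]
-0.02 [0.529  0.0083 0.1693] w [221.5 222. ] s [287.1 142.9] crop [373. 378.]
0.02 [ 0.5395 -0.0303  0.1693] w [290.5 221.9] s [271.2 139.4] crop [277. 357.]
0.03 [ 0.5421 -0.04    0.1693] w [307.7 221.9] s [267.3 138.6] crop [254. 351.]
0.041 [ 0.5449 -0.0506  0.1693] w [326.7 221.9] s [263.  137.6] crop [228. 346.]
```

View pics/sc2.png

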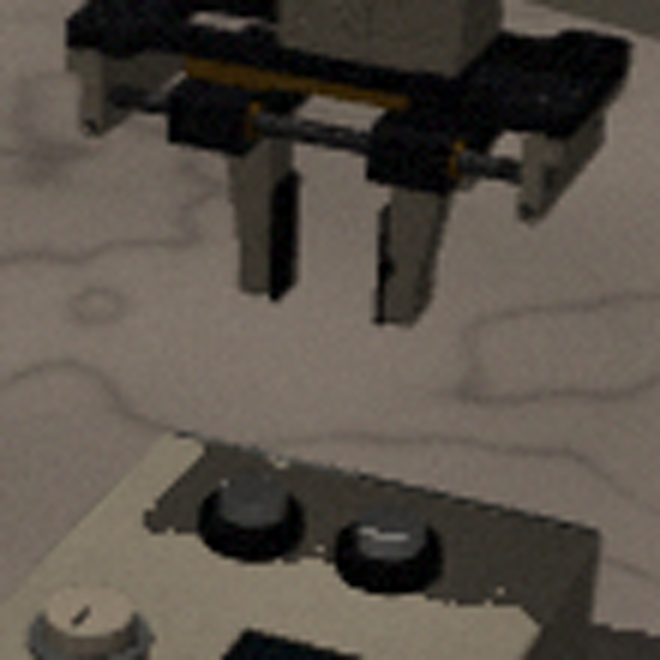

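View pics/wc2.png

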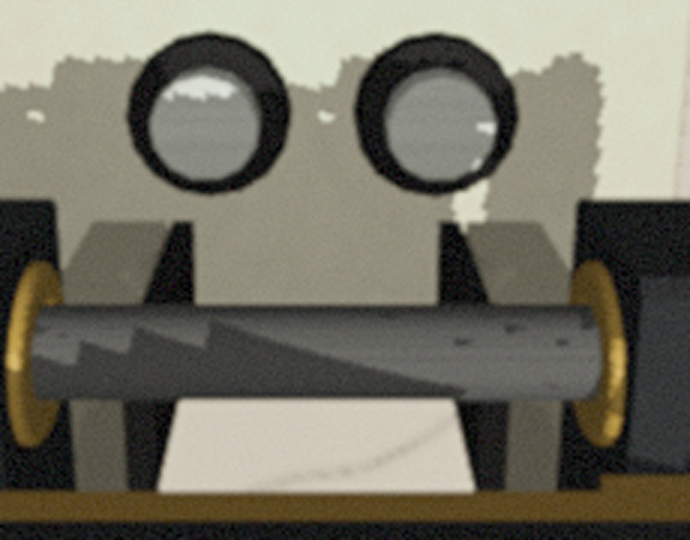

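In the scene crop the fingertips end at v≈322 (crop), but my projection puts them at about 380. The tips may be further from the caps than `tip_extent` says, so I'll triangulate them before descending.

```bash
python3 - <<'E'
from h import *
from scipy.spatial.transform import Rotation as Ro
w=ctrl.snapshot("wrist"); s=ctrl.snapshot("scene")
o=ctrl.get_obs();Rt=Ro.from_euler('xyz',o["orientation"],degrees=True)
print(o["clock"],o["tool_pos"])
for n,a,b in(("+y inner pad",(287.7,133.7),(214,224)),("+y outer",(293.7,134.2),(180.7,224)),("-y outer",(264.7,128.7),(331.7,224)),("-y grey inner",(270,129.7),(306.7,224))):
    X,e=tri([ray(s,*a),ray(w,*b)]); print(n,X.round(4),np.round(e,4),"tool",Rt.inv().apply(X-o["tool_pos"]).round(4))
print("cam",-np.array(w["R"]).T@w["t"])
for n,a,b in(("capL",(218.01,190.91),(.5265,.0175)),("capR",(296.3,191.3),(.5420,-.0402))):
    print(n,onplane(w,*a,.107),onplane(w,*a,.101))
for n,a in(("colL",(219.28,187.7)),("colR",(294.65,187.85))): print(n,onplane(w,*a,.097))
t=[(219.28,187.7),(294.65,187.85)]
E
```

```text
2.75 [ 0.53416344 -0.01124616  0.18613689]
+y inner pad [0.5369 0.0123 0.1971] [0.0013 0.0013] tool [ 0.0087 -0.022  -0.0109]
+y outer [0.5341 0.0275 0.1999] [0.0008 0.0008] tool [ 0.0101 -0.0374 -0.0137]
-y outer [ 0.5523 -0.043   0.1981] [0.0018 0.0018] tool [ 0.0092  0.0353 -0.0119]
-y grey inner [ 0.5487 -0.0308  0.198 ] [0.0023 0.0023] tool [ 0.0089  0.0227 -0.0118]
cam [0.60140398 0.00741957 0.3557427 ]
capL [0.52845126 0.01679397 0.107     ] [0.52669155 0.0170201  0.101     ]
capR [ 0.54346311 -0.04036797  0.107     ] [ 0.5420655  -0.04152066  0.101     ]
colL [0.5283122  0.01681475 0.097     ]
colR [ 0.54348294 -0.04023092  0.097     ]
```

Both views put the tip edges at z≈0.198, about 29 mm higher than `tip_extent` predicts. Laterally they are as expected: front edges at +9 mm, and 21–37 mm either side of the axis. I'll widen the jaws slightly to centre the tips at 30 mm, descend in guarded steps, and go by force and pictures rather than the nominal height.

```bash
python3 -m handwheel '[[0.001,0,0.02,0,0,0],[0.001,0,0.04,0,0,0],[0.001,0,0.055,0,0,0],[0.001,0,0.055,0,0,0]]' 0.03
python3 - <<'E'
from h import *
w=ctrl.snapshot("wrist"); s=ctrl.snapshot("scene")
crop(s,225,100,335,190,6,"pics/sc3.png"); crop(w,150,140,380,330,3,"pics/wc3.png")
o=ctrl.get_obs(); print(o["tool_pos"],o["force"])
E
```

```text
clock: 3.25
tool_pos: [0.5344, -0.0115, 0.1298]
orientation: [180.0, 0.1, 15.1]
force: [0.4, 0.3, 0.6]
opening: 0.0426
[ 0.53534927 -0.01132404  0.13115451] [-0.74260518 -0.0203943   0.31291825]
```

View pics/sc3.png

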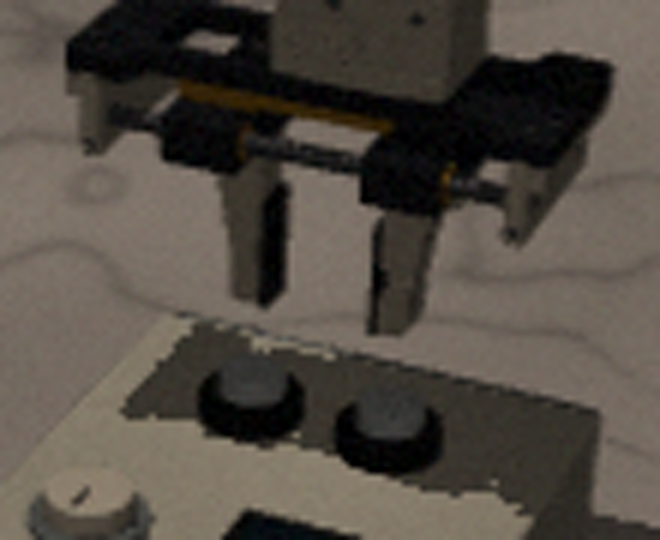

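View pics/wc3.png

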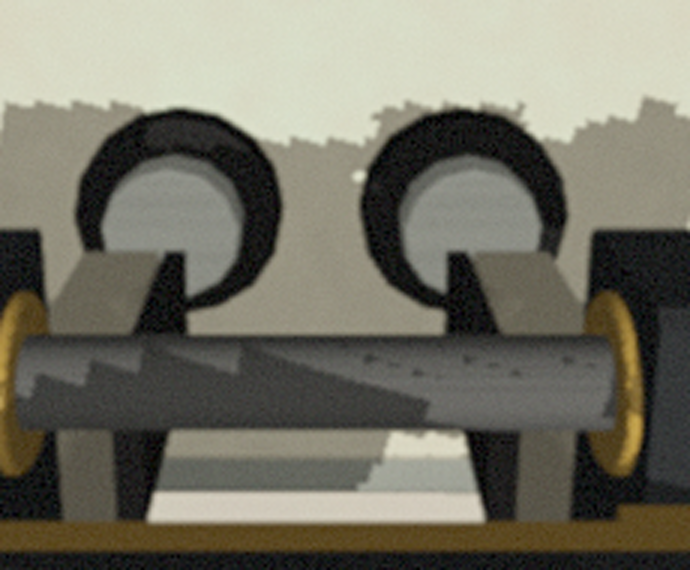

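The scene crop shows the tips still roughly 33 mm above the caps, so the visual height holds, and there is no contact force. The wrist crop shows each finger lined up with its own cap. Continuing down.

```bash
python3 -m handwheel '[[0,0,0.01,0,0,0],[0,0,0.02,0,0,0],[0,0,0.028,0,0,0],[0,0,0.028,0,0,0]]'
python3 - <<'E'
from h import *
w=ctrl.snapshot("wrist"); s=ctrl.snapshot("scene")
crop(s,225,100,335,190,6,"pics/sc4.png"); crop(w,150,140,380,330,3,"pics/wc4.png")
o=ctrl.get_obs(); print(o["tool_pos"],o["force"])
E
```

```text
clock: 3.85
tool_pos: [0.5344, -0.0116, 0.1018]
orientation: [180.0, 0.1, 15.0]
force: [0.1, -0.3, 0.2]
opening: 0.042
[ 0.53507075 -0.01143248  0.10261868] [-6.89680154e-01  2.84275428e-04 -7.00902974e-01]
```

View pics/sc4.png

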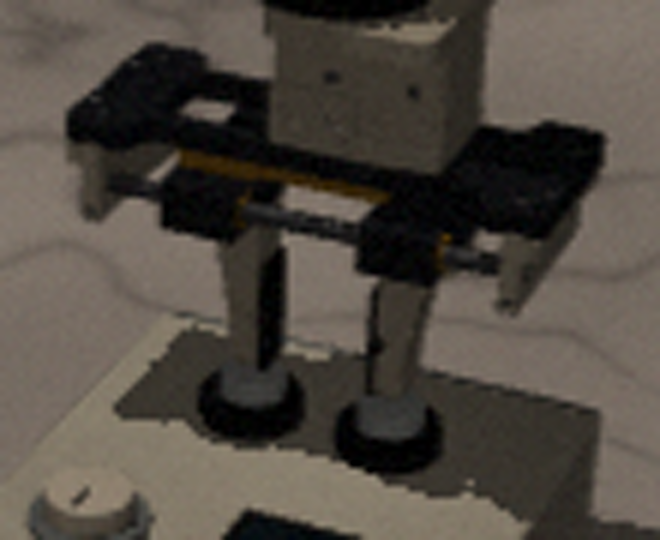

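View pics/wc4.png

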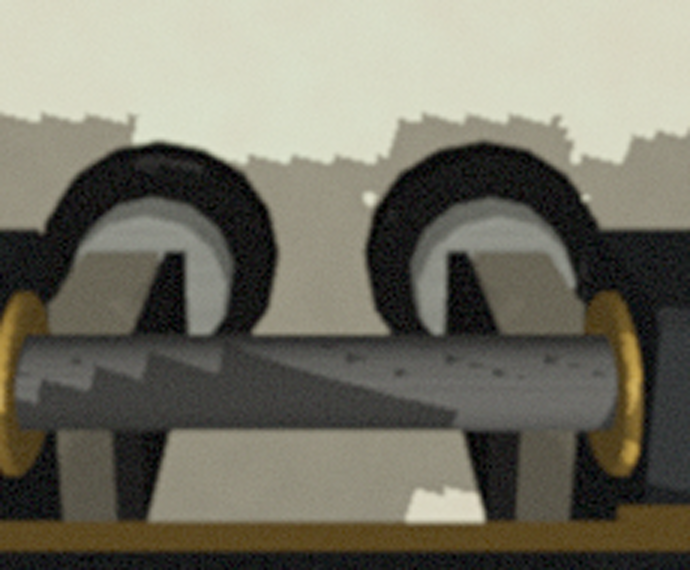

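Both tips are a few mm above the caps and over them, with no contact yet. Now the press, watching the force.

```bash
python3 -m handwheel '[[0,0,0.004,0,0,0],[0,0,0.008,0,0,0],[0,0,0.011,0,0,0],[0,0,0.011,0,0,0]]'; python3 -c "
from h import *
o=ctrl.get_obs(); print(o['tool_pos'],o['force'])"
```

```text
clock: 4.45
tool_pos: [0.5352, -0.0113, 0.0921]
orientation: [180.0, -0.0, 15.1]
force: [-2.8, 1.9, 7.8]
opening: 0.0427
[ 0.53524992 -0.01134151  0.092088  ] [-2.77453511  1.88590225  7.82807507]
```

Measured 7.8 N, which corresponds to about 4 mm of press per button. Going 3 mm further, to the hard stop.

```bash
python3 -m handwheel '[[0,0,0.0015,0,0,0],[0,0,0.003,0,0,0],[0,0,0.003,0,0,0]]'; python3 -c "
from h import *
o=ctrl.get_obs(); print(o['tool_pos'],o['force'],o['moment'])
s=ctrl.snapshot('scene');crop(s,225,100,335,190,6,'pics/sc5.png')"
```

```text
clock: 4.82
tool_pos: [0.5353, -0.0113, 0.0903]
orientation: [180.0, -0.1, 15.1]
force: [-5.5, 1.0, 17.0]
opening: 0.0421
[ 0.53531907 -0.01134348  0.09029537] [-5.45468479  1.0291889  17.04841903] [ 0.59554252  2.26401343 -0.03334863]
```

View pics/sc5.png

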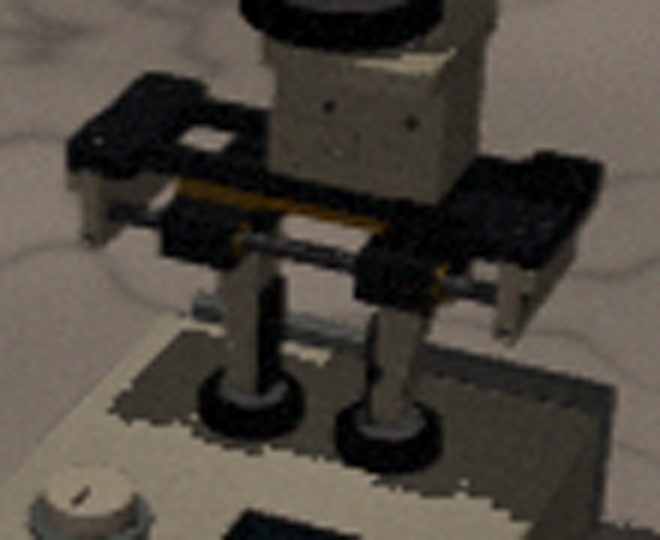

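The drawer has started to slide out, and 17 N is more than the 10 N the two springs need. I'll add 1 mm for margin and hold.

```bash
python3 -m handwheel '[[0,0,0.001,0,0,0],[0,0,0.001,0,0,0],[0,0,0.001,0,0,0],[0,0,0.001,0,0,0],[0,0,0.001,0,0,0],[0,0,0.001,0,0,0],[0,0,0.001,0,0,0],[0,0,0.001,0,0,0]]'
python3 -m handwheel '[[0,0,0,0,0,0],[0,0,0,0,0,0],[0,0,0,0,0,0],[0,0,0,0,0,0],[0,0,0,0,0,0],[0,0,0,0,0,0],[0,0,0,0,0,0],[0,0,0,0,0,0]]'
python3 -m handwheel '[[0,0,0,0,0,0],[0,0,0,0,0,0],[0,0,0,0,0,0],[0,0,0,0,0,0],[0,0,0,0,0,0],[0,0,0,0,0,0],[0,0,0,0,0,0],[0,0,0,0,0,0]]'
python3 -c "
from h import *
s=ctrl.snapshot('scene');crop(s,225,100,335,190,6,'pics/sc6.png')
s=ctrl.snapshot('wrist');cv2.imwrite('pics/wr6.png',s['img'])"
```

```text
clock: 5.88
tool_pos: [0.5354, -0.0113, 0.0902]
orientation: [180.0, -0.1, 15.1]
force: [-8.8, 2.5, 24.5]
opening: 0.0424
clock: 6.88
tool_pos: [0.5354, -0.0113, 0.0902]
orientation: [180.0, -0.1, 15.1]
force: [-8.8, 1.9, 23.7]
opening: 0.0423
clock: 7.88
tool_pos: [0.5354, -0.0114, 0.0902]
orientation: [180.0, -0.1, 15.1]
force: [-9.2, 2.1, 25.0]
opening: 0.0426
```

View pics/sc6.png

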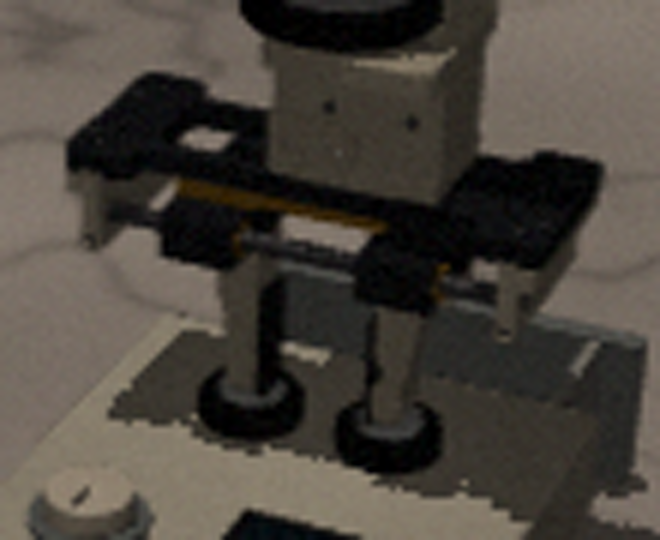

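View pics/wr6.png

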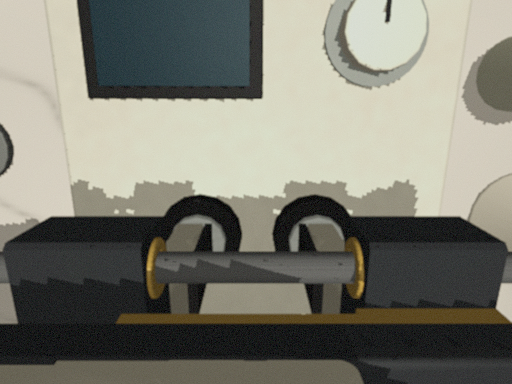

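The scene crop shows the drawer far out, with its panel's near corner at crop (643,340), and both caps still down in their collars. I'll hold 2 s more and then measure the extension.

```bash

python3 -m handwheel '[[0,0,0,0,0,0],[0,0,0,0,0,0],[0,0,0,0,0,0],[0,0,0,0,0,0],[0,0,0,0,0,0],[0,0,0,0,0,0],[0,0,0,0,0,0],[0,0,0,0,0,0]]'
python3 -m handwheel '[[0,0,0,0,0,0],[0,0,0,0,0,0],[0,0,0,0,0,0],[0,0,0,0,0,0],[0,0,0,0,0,0],[0,0,0,0,0,0],[0,0,0,0,0,0],[0,0,0,0,0,0]]'
python3 -c "
from h import *
s=ctrl.snapshot('scene');crop(s,225,100,345,190,6,'pics/sc7.png')
a=np.radians(15.07);ux=np.array([np.cos(a),np.sin(a),0]);uy=np.array([-np.sin(a),np.cos(a),0])
m=np.array([.5343,-.0113,0]);c=m+.045*ux
for d in(.05,.06,.07):
  P=c-(.122+d)*ux+.097*uy+[0,0,.079];print(d,(np.array(proj(s,P))-[225,100])*6)
"
```

```text
clock: 8.98
tool_pos: [0.5354, -0.0114, 0.0902]
orientation: [180.0, -0.1, 15.1]
force: [-9.6, 3.0, 24.6]
opening: 0.0426
clock: 9.98
tool_pos: [0.5354, -0.0114, 0.0902]
orientation: [180.0, -0.1, 15.1]
force: [-9.8, 2.6, 25.3]
opening: 0.0422
0.05 [632.78727672 355.21856131]
0.06 [639.37090637 344.83597808]
0.07 [645.87151477 334.58432188]
```

View pics/sc7.png

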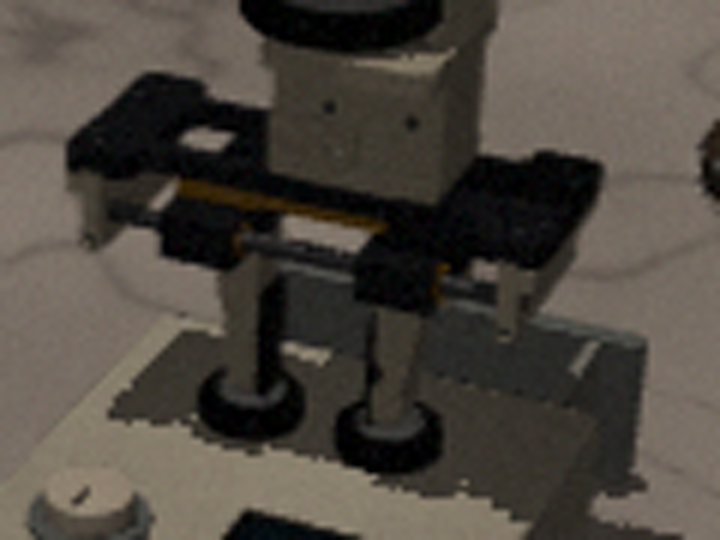

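The panel corner is at about (645,337), the same as 2 s earlier. That matches 68–70 mm of travel, so the drawer is fully out. Releasing straight up.

```bash

python3 -m handwheel '[[0,0,-0.006,0,0,0],[0,0,-0.015,0,0,0],[0,0,-0.035,0,0,0],[0,0,-0.065,0,0,0],[0,0,-0.095,0,0,0],[0,0,-0.12,0,0,0],[0,0,-0.135,0,0,0],[0,0,-0.135,0,0,0]]'
python3 -m handwheel '[[0.01,-0.04,0,0,0,0],[0.01,-0.09,0,0,0,0],[0.01,-0.14,0,0,0,0],[0.01,-0.19,0,0,0,0],[0.01,-0.24,0,0,0,0],[0.01,-0.28,0,0,0,0],[0.01,-0.30,0,0,0,0],[0.01,-0.30,0,0,0,0]]'
python3 - <<'E'
from h import *
t=ctrl.snapshot('top');s=ctrl.snapshot('scene')
cv2.imwrite('pics/top8.png',t['img']);crop(s,150,120,380,250,3,'pics/sc8.png');crop(t,160,120,430,310,2.9,'pics/tc8.png')
for b in blobs(t,(260,200,320,245),8,75,True): print("top",np.round(b[:4],2),b[4])
a=np.radians(15.07);ux=np.array([np.cos(a),np.sin(a),0]);uy=np.array([-np.sin(a),np.cos(a),0])
c=np.array([.5343,-.0113,0])+.045*ux
for d in(0,.05,.06,.07):
  print(d,[np.round((np.array(proj(t,c-(.122+d)*ux+y*uy+[0,0,.079]))-[160,120])*2.9,1) for y in(.097,0,-.097)])
o=ctrl.get_obs();print(o['clock'],o['tool_pos'],o['force'])
E
```

```text
clock: 11.02
tool_pos: [0.5353, -0.0113, 0.2232]
orientation: [-180.0, -0.1, 15.0]
force: [0.2, -0.2, -0.9]
opening: 0.0423
clock: 12.02
tool_pos: [0.4661, 0.2815, 0.2214]
orientation: [179.9, 0.1, 15.1]
force: [-1.1, -1.1, -0.4]
opening: 0.0427
top [274.33 227.66  20.06  20.33] outer
top [274.5  227.84  15.23  15.36] hole
top [303.04 219.3   19.84  20.18] outer
top [303.62 219.46  15.4   15.56] hole
0 [array([271.6, 440.8]), array([403.6, 403.1]), array([536.7, 365.2])]
0.05 [array([291.4, 509.1]), array([423.7, 471.7]), array([557.1, 434. ])]
0.06 [array([295.3, 522.8]), array([427.7, 485.5]), array([561.2, 447.8])]
0.07 [array([299.3, 536.5]), array([431.7, 499.2]), array([565.3, 461.6])]
12.125 [0.46656621 0.28019688 0.22192317] [ 0.11920992 -0.43535716  0.47428929]
```

View pics/tc8.png

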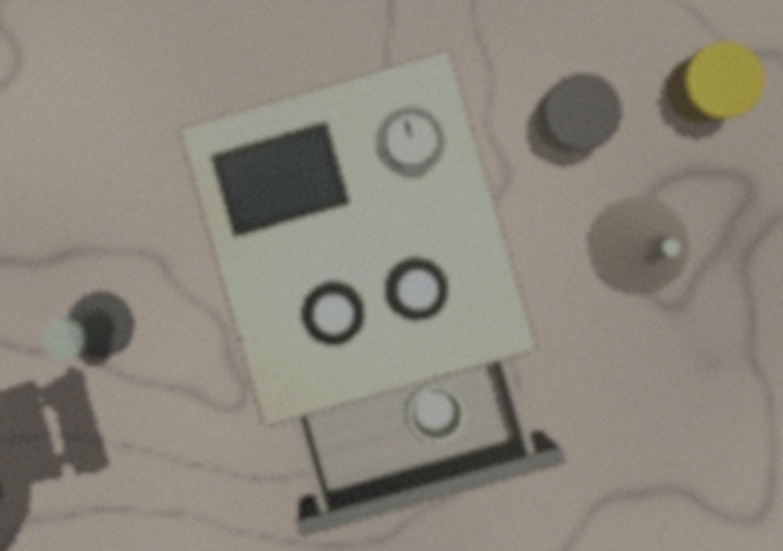

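View pics/sc8.png

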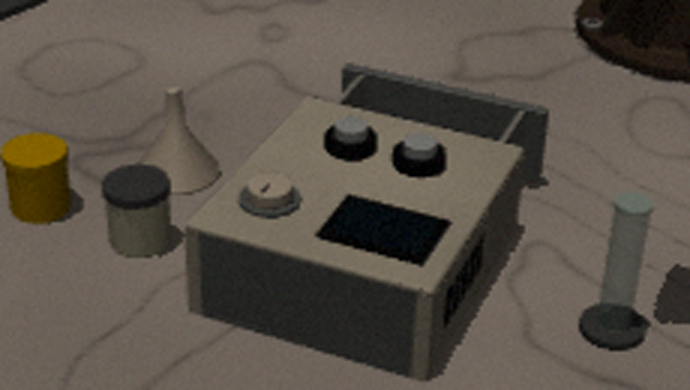

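The top crop shows the drawer out, with its panel corners at (299,533) and (564,459); 70 mm of travel predicts (299,536) and (565,462). The crucible stands in the tray at (435,411), both caps are up at their original pixels, and the bystanders look unmoved. A quick before/after check, then I hand in.

```bash
python3 - <<'E'
from h import *
t=ctrl.snapshot('top'); o=cv2.imread('pics/top0.png')
d=cv2.absdiff(t['img'],o).max(2)
for n,(x0,y0,x1,y1) in dict(jar=(340,140,378,182),yellow=(388,130,428,170),funnel=(360,183,402,225),cyl=(172,218,208,250)).items(): print(n,(d[y0:y1,x0:x1]>25).sum())
print(ctrl.get_obs()['qvel'].round(2))
ctrl.close_job()
E
```

```text
jar 0
yellow 0
funnel 0
cyl 16
[-0.49 -0.27  0.16  0.11 -0.04 -0.12]
the job is handed in; nothing more can be done
```

The drawer opened fully on its own, and I handed the job in at about 12.2 s of the 35 s allowed. I pressed both release buttons to their stops, one fingertip on each, held them about 5 s, then lifted straight up and moved clear. Neither the drawer nor anything around the unit was touched.

**Last checks**
- **Drawer:** the panel corners are within about 3 px of those predicted for 70 mm of travel, so it is all the way out. The crucible is standing in the tray.
- **Buttons:** both caps are up, within 0.02 px of where they started in the top view.
- **Bystanders:** there is no image change around the jar, the funnel or the yellow look-alike. The cylinder's area shows 16 changed pixels. I put those down to the gripper's shadow falling beside it, because the cylinder itself looks unmoved and nothing came near it.
- **Forces:** the highest reading was about 27 N, while holding the buttons down, with up to 9.8 N of that sideways. After release only sensor noise was left (about 0.7 N at the last reading).

**Disagreement:** the fingertips stood about 29 mm further back than `ctrl.tip_extent` says, measured in two views. I went by the pictures and the contact force instead, and contact came about where the pictures said.

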